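# Lid the insert jars, labels to the front

## Task

Close the two open parts jars, the orange and the blue one: put on each the lid of its own colour, fully seated, and turn each jar where it stands so that its white label squarely faces the front edge of the table (the robot's side). Leave the spare green lid where it lies, do not knock the glue stick, dropper bottle or pink pot that stand among them about, and leave both jars standing closed and released.

Things in the scene. Friction and masses are not known exactly. Their poses are not given: they have to be found in the camera images.
- jar_orange: Orange open round jar, 58 mm outside diameter, 50 mm high, wall 3.5 mm (mouth 51 mm), 105 to 210 g, loose, brass inserts in it. White label with black bar on one side (60 degrees wide, z 11 to 41 mm), white 10 mm mark on the rim above it. Origin: underside centre, z up. Label on its -x side (faces front when its +x is world +x); starts 40 to 92 degrees off, anticlockwise from above.
- jar_blue: Blue open round jar, 48 mm outside diameter, 50 mm high, wall 3.5 mm (mouth 41 mm), 105 to 210 g, loose, steel inserts in it. White label with black bar on one side (60 degrees wide, z 11 to 41 mm), white 10 mm mark on the rim above it. Origin: underside centre, z up. Label on its -x side (faces front when its +x is world +x); starts 40 to 92 degrees off, clockwise from above.
- lid_orange: Orange lid, 59 mm diameter, 29 mm high in all, 35 g: plug 45 mm diameter, 6 mm deep, below; disc z 6 to 11 mm; round knob 20 mm diameter, z 11 to 29 mm. Lies plug down on the table. Origin: centre of the plug's underside, z up. Fits the orange jar with 3 mm slack all round; seated, its origin is 44 mm above the jar's, its knob's top at 73 mm.
- lid_blue: Blue lid, 49 mm diameter, 29 mm high in all, 35 g: plug 35 mm diameter, 6 mm deep, below; disc z 6 to 11 mm; round knob 20 mm diameter, z 11 to 29 mm. Lies plug down on the table. Origin: centre of the plug's underside, z up. Fits the blue jar with 3 mm slack all round; seated, its origin is 44 mm above the jar's, its knob's top at 73 mm.
- lid_green: Green lid, 49 mm diameter, 29 mm high in all, 35 g: plug 35 mm diameter, 6 mm deep, below; disc z 6 to 11 mm; round knob 20 mm diameter, z 11 to 29 mm. Lies plug down on the table. Origin: centre of the plug's underside, z up. The spare: its jar is not here, though it is of the blue lid's size.
- jar_orange_label (a point): Middle of the orange jar's label, on its wall, 26 mm above the underside.
- jar_blue_label (a point): Middle of the blue jar's label, on its wall, 26 mm above the underside.
- glue_stick: Purple-capped glue stick, 27 mm diameter, 92 mm high, standing loose between the jars; easily toppled. Origin at the centre of its underside.
- dropper: Brown dropper bottle, 34 mm diameter, 102 mm high, standing loose among the lids. Origin at the centre of its underside.
- print_vase: Pink printed pot, 52 mm diameter, 58 mm high, standing loose among the lids. Origin at the centre of its underside.
- table_axes (a point): A fixed, unmarked reference point on the table top, behind the jars; its axes are the world's, +x away from the robot. A label faces front when it looks to world -x.

How it is judged:
At the end, for the whole second after the job is handed in: Each lid sits on the jar of its colour: within 6 mm of centre, fully down (origin 41 to 46.5 mm above the jar's), level. Jars upright, at rest, within 50 mm of their starts, labels within 0.3 rad of world -x. Green lid, glue stick, dropper and pot within 25 mm of their starts (horizontal distance between lid_orange and jar_orange below 0.006 m and z of lid_orange in the frame of jar_orange between 0.041 and 0.0465 m and angle between each of lid_orange, jar_orange, lid_blue, jar_blue's own z axis and vertical below 0.08 rad and height (world z) of each of jar_orange, jar_blue below 0.005 m and distance of each of jar_orange, jar_blue from where it was at the start of the episode below 0.05 m and angle between the x axis of each of jar_orange, jar_blue and the x axis of table_axes, either way round below 0.3 rad and x of table_axes in the frame of jar_orange above 0 m and linear speed of each of lid_orange, jar_orange, lid_blue, jar_blue below 0.02 m/s and horizontal distance between lid_blue and jar_blue below 0.006 m and z of lid_blue in the frame of jar_blue between 0.041 and 0.0465 m and x of table_axes in the frame of jar_blue above 0 m and distance of each of glue_stick, dropper, print_vase, lid_green from where it was at the start of the episode below 0.025 m); the robot touches nothing.
It fails at once if the glue stick is shifted more than 25 mm or tipped over (distance of glue_stick from where it was at the start of the episode above 0.025 m or angle between glue_stick's own z axis and vertical above 0.35 rad).
It fails at once if the dropper bottle is shifted more than 25 mm or tipped over (distance of dropper from where it was at the start of the episode above 0.025 m or angle between dropper's own z axis and vertical above 0.35 rad).
It fails at once if the pink pot is shifted more than 25 mm or tipped over (distance of print_vase from where it was at the start of the episode above 0.025 m or angle between print_vase's own z axis and vertical above 0.35 rad).
It fails at once if the spare green lid is shifted more than 25 mm or tipped over (distance of lid_green from where it was at the start of the episode above 0.025 m or angle between lid_green's own z axis and vertical above 0.35 rad).
It also fails if it takes over 67 s, if anything falls off the work surface, if the arm or the gripper's body presses on something with over 40 N, if the wrist force passes 120 N, or if a joint passes its speed limit or range.

## Robot

A 6-joint arm with a two-finger parallel gripper is mounted at the origin on a cart in front of the work surface, level with it; the furniture and walls round the work are solid. World frame = base frame: x ahead of the robot, y to its left, z up, the work surface at z = 0. Lengths are in m, angles in rad, forces in N, time in s.
With the tool pointing down it reaches from about 0.275 to 0.825 m from the base axis. Payload 5.2 kg.
Tool frame: the origin (TCP) lies midway between the tips of the shut fingers; the grasp point (between the pads) lies 19 mm behind it; z points along the fingers, y is the line along which they close (so a half turn about z gives the same grasp; the last joint's range is limited). The gripper opens to 93 mm and grips with 3 to 60 N. Pads are 15 mm wide; open, the fingers measure 128 mm over their backs; the gripper's body (75 mm by 188 mm) begins 65 mm behind the grasp point.
Start: joints at [-1.495, 0.259, 1.535, -0, 1.348, -0.203], TCP at [0.151, -0.529, 0.219] pointing down, gripper open.
Joint ranges: [-3.14, 3.14], [-0.91, 2.08], [0.19, 2.58], [-1.22, 4.36], [0.22, 2.71], [-3.12, 3.12]. Speed limits (rad/s): [2.57, 2.57, 3.14, 3.14, 3.14, 3.14].

## Interface

Orientations are given as a unit quaternion [w, x, y, z].
In Python, from plant import bot, camrig, probe_bus gives the robot as it stands (bot), with the cameras (camrig) and the readings (probe_bus).
- The arm moves only by the tool shift_gripper, called in YAML: its name, and indented under it one key for each argument. Schema: {"type":"object","properties":{"plan":{"type":"array","items":{"type":"array","prefixItems":[{"type":"array","items":{"type":"number"},"minItems":3,"maxItems":3},{"type":"array","items":{"type":"number"},"minItems":3,"maxItems":3},{"type":"number"}],"minItems":3,"maxItems":3},"minItems":1,"maxItems":20},"only":{"type":"string"},"quiet":{"type":"boolean"},"lines":{"type":"string"}},"required":["plan"],"additionalProperties":false}. plan is a list of rows, 1 to 20 of them, each written [[rx, ry, rz], [dx, dy, dz], opening]: a rotation vector rx, ry, rz in normalised numbers (1 is pi rad), then dx, dy, dz in fractions of the full range, 1 being 200 mm, then the finger opening in m; each row shifts and turns the commanded pose from where the row before left it, along the tool's axes as they then stand; what a row does not reach is not made up. A row lasts 1/12 s, in which the tool goes at most 0.0417 m and 0.125 rad, less where a joint would pass 70% of its speed; a pose out of reach is approached as far as the arm can. The fingers move at their own pace and stop on an object; the grip force is fixed at half the most. Time passes only in rows, so rows that do not move let the fingers close. The tool returns the time, the measured TCP pose, the force, the opening and the grip force at its end. only (a regular expression) keeps the lines of the reply that match it, lines (a string "A,B") keeps lines A to B, and quiet returns only ok. Input that does not fit is refused with a message, and nothing moves.
- probe_bus.read_state(): the state, without advancing time (a new reading comes with each control period).
- camrig.get_image(name): name is "side" or "top" or "wrist"; returns the picture (384x512x3 uint8, red, green, blue); there is no depth.
- camrig.camera_info(name): a dict with "fx", "fy", "cx", "cy" (pixels), "rvec" (rotation vector, rad) and "tvec" (3), from world to camera coordinates, as OpenCV has them; the wrist camera has in their place "hand_eye" (4x4, takes a point from camera to tool coordinates, whose origin is the TCP and whose axes are the flange's). Camera axes: x right, y down, z forward; pixel columns grow to the right and rows downward; lengths in m; the calibration is good to about 2 mm. A picture is of the moment at which its call begins: read the wrist's pose just before it. camera_info takes no time and is no camera call.
- bot.hand_in(): hands the job in; it is judged then, once.
The state is a dict: "t": time; "joints": joint angles; "joint_vel": joint speeds; "joint_efforts": joint torques, N m; "ee_pos": TCP position; "orientation": TCP orientation; "force": force on the tool from outside, world axes, zero at the start; "wrist_torque": the same for the moment, N m; "width": finger opening in m; "grip_force": force on a finger pad.
Only numpy, scipy, OpenCV 4.12 (cv2) and the standard library are available. Lean on these libraries where they do the work, as an engineer would, in place of code of your own. Each camera call takes 0.05 s, during which the arm holds its last target. There are 200 camera calls.

## Working session

There is one attempt and no reset: what is moved stays moved. The work goes in short steps, Python scripts to look and compute and a tool call to move; the robot and the scene stay as the last step left them, time stands still between calls to the robot, and variables do not carry over. Pictures are saved under pics/ and viewed, at most 10 in all, crops included, and the job is handed in when it is done.

```bash
ls; mkdir -p pics
```

Create h.py:
```python
import cv2,numpy as np
from scipy.spatial.transform import Rotation as R
from plant import bot, camrig, probe_bus
def cam(name,st=None):
    c=camrig.camera_info(name);K=np.array([[c['fx'],0,c['cx']],[0,c['fy'],c['cy']],[0,0,1]])
    if 'hand_eye' in c:
        st=st or probe_bus.read_state();q=st['orientation'];T=np.eye(4)
        T[:3,:3]=R.from_quat([q[1],q[2],q[3],q[0]]).as_matrix();T[:3,3]=st['ee_pos']
        W=T@np.array(c['hand_eye']);return K,W[:3,:3],W[:3,3]
    M=cv2.Rodrigues(np.array(c['rvec'],float))[0];return K,M.T,-M.T@np.array(c['tvec'],float).ravel()
def toplane(C,uv,z):
    K,Rm,o=C;d=Rm@np.linalg.solve(K,[uv[0],uv[1],1]);return o+d*(z-o[2])/d[2]
def proj(C,p):
    K,Rm,o=C;q=K@(Rm.T@(np.array(p)-o));return q[:2]/q[2]
```

Run:
```python
from h import *
for n in("top","side"):
    cv2.imwrite(f"pics/{n}0.png",camrig.get_image(n)[:,:,::-1]);K,Rm,o=cam(n);print(n,K[0,0],o.round(3),Rm.round(2).tolist())
s=probe_bus.read_state();print({k:np.round(v,3) for k,v in s.items()})
```

```text
pics
plant.py
top 430.25839615204774 [ 0.448 -0.01   0.911] [[0.02, -0.99, 0.12], [-1.0, -0.02, 0.0], [-0.0, -0.12, -0.99]]
side 361.18005705038973 [ 0.333 -0.76   0.545] [[0.96, -0.13, 0.26], [-0.28, -0.5, 0.82], [0.02, -0.86, -0.51]]
{'t': np.float64(0.1), 'joints': array([-1.495,  0.259,  1.536, -0.   ,  1.348, -0.203]), 'joint_vel': array([-0.001, -0.002, -0.004,  0.   , -0.001,  0.001]), 'joint_efforts': array([ 2.0000e-03, -4.3822e+01, -2.8464e+01,  7.2000e-02,  3.6000e-02,
       -0.0000e+00]), 'ee_pos': array([ 0.151, -0.528,  0.218]), 'orientation': array([-0.001,  0.99 ,  0.139,  0.   ]), 'force': array([ 0.436, -0.769,  0.084]), 'wrist_torque': array([-0.012, -0.003,  0.055]), 'grip_force': np.float64(0.0), 'width': np.float64(0.093)}
```

View pics/top0.png

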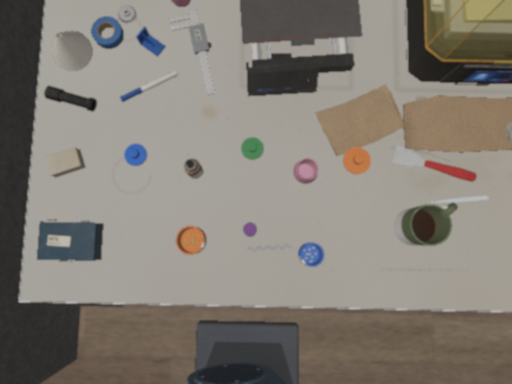

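View pics/side0.png

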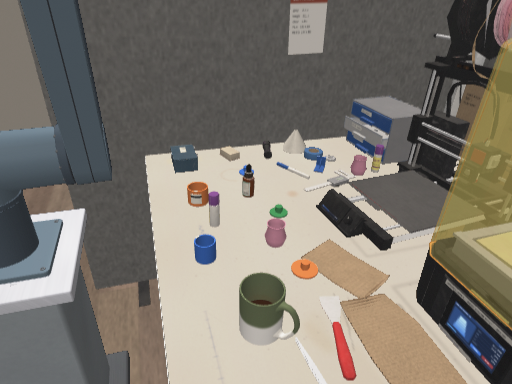

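The top view shows the orange jar at (192,240), blue jar (311,254) and glue stick (250,229). The blue lid is at (135,154), green lid (252,148), orange lid (357,160), dropper (193,168) and pot (306,171). The side view agrees with this layout.

Run:
```python
from h import *
im=cv2.imread("pics/top0.png");C=cam("top");hsv=cv2.cvtColor(im,cv2.COLOR_BGR2HSV)
def blob(name,c,h,z,r=26,smin=90):
    m=np.zeros(im.shape[:2],np.uint8);cv2.circle(m,c,r,255,-1)
    k=cv2.inRange(hsv,(h[0],smin,40),(h[1],255,255))&m
    if h[0]==0:k|=cv2.inRange(hsv,(170,smin,40),(180,255,255))&m
    cs=max(cv2.findContours(k,0,2)[0],key=cv2.contourArea);(u,v),rr=cv2.minEnclosingCircle(cs)
    p=toplane(C,(u,v),z);d=np.linalg.norm(toplane(C,(u+rr,v),z)-toplane(C,(u-rr,v),z))
    print(name,(round(u,1),round(v,1)),p.round(3),"dia",round(d,3))
blob("jo",(192,240),(0,20),.05,22);blob("jb",(311,254),(100,130),.05,20)
blob("lo",(357,160),(0,20),.011,20);blob("lb",(135,154),(100,130),.011,15);blob("lg",(252,148),(45,90),.011,18)
blob("glue",(250,229),(125,165),.092,14,50);blob("pot",(306,171),(0,10),.058,18,50)
for n in((193,168),):print("dropper",toplane(C,(190,163),.102),toplane(C,(196,173),.0))
a=cv2.resize(im[210:280,160:240],(480,420),interpolation=2);b=cv2.resize(im[220:290,280:330],(300,420),interpolation=2)
cv2.imwrite("pics/z.png",np.hstack([a,b]))
```

```text
jo (190.2, 239.6) [0.451 0.114 0.05 ] dia 0.059
jb (310.9, 254.1) [ 0.428 -0.126  0.05 ] dia 0.049
lo (356.5, 159.5) [ 0.628 -0.227  0.011] dia 0.06
lb (135.1, 154.2) [0.629 0.244 0.011] dia 0.046
lg (252.0, 148.0) [ 0.648 -0.005  0.011] dia 0.043
glue (249.4, 229.0) [ 0.473 -0.004  0.092] dia 0.024
pot (305.7, 170.2) [ 0.594 -0.114  0.058] dia 0.05
dropper [0.59602088 0.11219979 0.102     ] [0.59322927 0.11392867 0.        ]
```

View pics/z.png

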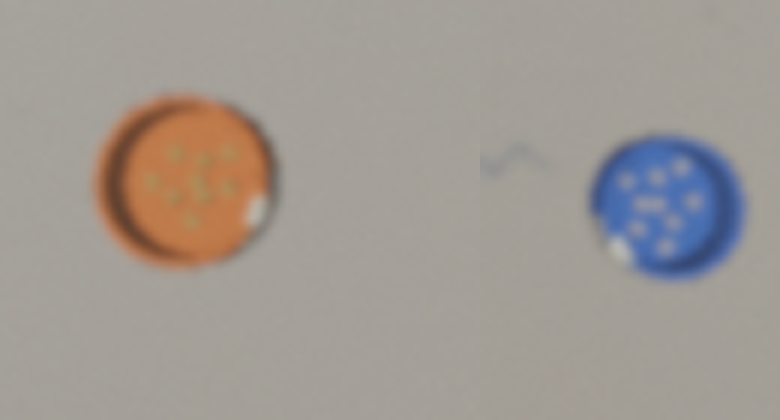

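The manual's scale: shifts go in shares of 200 mm and turns go in shares of pi rad. Converting my numbers, -0.0335 m is -0.1675, 0.0231 m is 0.1155, 0.093 rad is 0.0296.

shift_gripper:
  plan:
    - [[0,0,0.0296],[0,0,0],0.093]
    - [[0,0,0.0296],[0,0,0],0.093]
    - [[0,0,0.0296],[0,0,0],0.093]
    - [[0,0,0],[0.1155,-0.1675,0],0.093]
    - [[0,0,0],[0.1155,-0.1675,0],0.093]
    - [[0,0,0],[0.1155,-0.1675,0],0.093]
    - [[0,0,0],[0.1155,-0.1675,0],0.093]
    - [[0,0,0],[0.1155,-0.1675,0],0.093]
    - [[0,0,0],[0.1155,-0.1675,0],0.093]
    - [[0,0,0],[0.1155,-0.1675,0],0.093]
    - [[0,0,0],[0.1155,-0.1675,0],0.093]
    - [[0,0,0],[0.1155,-0.1675,0],0.093]
    - [[0,0,0],[0.1155,-0.1675,0],0.093]
    - [[0,0,0],[0.1155,-0.1675,0],0.093]
    - [[0,0,0],[0.1155,-0.1675,0],0.093]
    - [[0,0,0],[0,0,0],0.093]

```text
t: 1.43
ee_pos: [0.4312, -0.1206, 0.2185]
orientation: [-0.001, 1.0, 0.003, 0.001]
force: [-0.6, -0.1, -0.6]
width: 0.093
grip_force: 0.0
```

Add to h.py:
```python
def shot(fn):
    st=probe_bus.read_state();im=camrig.get_image("wrist")[:,:,::-1].copy();cv2.imwrite("pics/"+fn,im);return im,cam("wrist",st),st
HUE={'o':(4,20),'b':(100,130),'g':(45,90)}
def find(im,C,guess,z,dia,col,draw=None):
    hsv=cv2.cvtColor(im,cv2.COLOR_BGR2HSV);m=np.zeros(im.shape[:2],np.uint8)
    g=proj(C,[*guess,z]);e=proj(C,[guess[0],guess[1]+dia/2,z]);r=np.linalg.norm(g-e)
    cv2.circle(m,tuple(int(x) for x in g),int(1.5*r),255,-1);lo,hi=HUE[col]
    k=cv2.inRange(hsv,(lo,90,30),(hi,255,255))&m
    cs=max(cv2.findContours(k,0,2)[0],key=cv2.contourArea)
    # hull points back-projected on the plane; circle there
    P=np.array([toplane(C,q[0],z)[:2] for q in cv2.convexHull(cs)],np.float32)
    c,rr=cv2.minEnclosingCircle(P*1000);return np.array(c)/1000,2*rr/1000
```

Run:
```python
from h import *
im,C,st=shot("w1.png");print(C[2],st['ee_pos'],C[1].round(2).tolist())
print(find(im,C,(.428,-.126),.05,.048,'b'),proj(C,[.428,-.126,.05]))
```

```text
[ 0.50836245 -0.11973382  0.38354699] [ 0.43122733 -0.1205837   0.21852127] [[0.01, -0.96, -0.28], [-1.0, -0.01, 0.0], [-0.0, 0.28, -0.96]]
(array([ 0.43085464, -0.12786369]), 0.051821136474609376) [265.42470687 176.31836451]
```

View pics/w1.png

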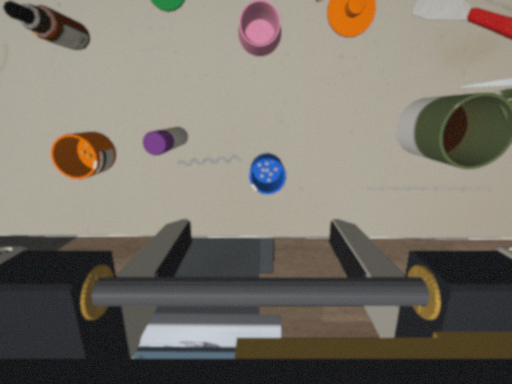

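The wrist view shows the blue jar at (267,174) with its rim mark at lower left (253,187). The orange jar is at (82,156) with its mark to the right, and the glue stick cap is at (158,142). I'll measure the mark directions in both views.

Add to h.py:
```python
def mark(im,C,c,d,z=.05):
    "bearing of white rim mark seen from -x, + = anticlockwise, deg: weighted mean of whiteness along the rim"
    t=np.radians(np.arange(-180,180,2));w=np.zeros(len(t))
    for r in (d/2-.0025,d/2-.0015,d/2-.0007):
        for i,a in enumerate(t):
            u,v=proj(C,[c[0]-r*np.cos(a),c[1]-r*np.sin(a),z]);p=cv2.getRectSubPix(im,(1,1),(float(u),float(v)))[0,0].astype(float)
            w[i]+=p.min()/3
    i=np.argmax(np.convolve(np.r_[w[-4:],w,w[:4]],np.ones(9),'valid'));s=[(i+k)%len(t) for k in range(-8,9)]
    ww=np.clip(w[s]-w[s].max()*.6,0,None);return np.degrees(t[i])+2*np.sum(ww*np.arange(-8,9))/ww.sum(),w.max(),np.median(w)
```

Run:
```python
from h import *
a=cv2.imread("pics/top0.png");b=cv2.imread("pics/w1.png");C=cam("wrist");T=cam("top")
print("ob",[find(b,C,(.451,.114),.05,.058,'o')])
for c,d in(((.451,.114),.058),((.4285,-.127),.048)):print(mark(a,T,c,d),mark(b,C,c,d))
```

```text
ob [(array([0.45464594, 0.10498902]), 0.07194226837158203)]
(np.float64(68.56918767507003), np.float64(156.0), np.float64(88.33333333333334)) (np.float64(-125.9601124697574), np.float64(154.0), np.float64(84.0))
(np.float64(-47.795383859878875), np.float64(172.33333333333334), np.float64(91.66666666666666)) (np.float64(-38.15101549784163), np.float64(179.33333333333334), np.float64(39.16666666666667))
```

Converted, 0.036 m is 0.18, 0.02 m is 0.1, 0.1 rad is 0.0318.

shift_gripper:
  plan:
    - [[0,0,0],[-0.0135,0.032,0],0.093]
    - [[0,0,0.0318],[0,0,0],0.093]
    - [[0,0,0.0318],[0,0,0],0.093]
    - [[0,0,0.0318],[0,0,0],0.093]
    - [[0,0,0.0318],[0,0,0],0.093]
    - [[0,0,0],[0,0,0.18],0.093]
    - [[0,0,0],[0,0,0.18],0.093]
    - [[0,0,0],[0,0,0.18],0.093]
    - [[0,0,0],[0,0,0.18],0.093]
    - [[0,0,0],[0,0,0.18],0.093]
    - [[0,0,0],[0,0,0.1],0.093]
    - [[0,0,0],[0,0,0],0.093]
    - [[0,0,0],[0,0,0],0.07]
    - [[0,0,0],[0,0,0],0.06]
    - [[0,0,0],[0,0,0],0.055]
    - [[0,0,0],[0,0,0],0.05]
    - [[0,0,0],[0,0,0],0.045]
    - [[0,0,0],[0,0,0],0.04]
    - [[0,0,0],[0,0,0],0.04]
    - [[0,0,0],[0,0,0],0.04]

```text
t: 3.15
ee_pos: [0.4263, -0.1331, 0.0191]
orientation: [0.0, 0.98, -0.199, 0.0]
force: [-0.1, 2.0, 5.2]
width: 0.0478
grip_force: 30.0
```

Converted, -0.036 m is -0.18, -0.08 rad is -0.0255.

shift_gripper:
  plan:
    - [[0,0,-0.0255],[0,0,0],0.04]
    - [[0,0,-0.0255],[0,0,0],0.04]
    - [[0,0,-0.0255],[0,0,0],0.04]
    - [[0,0,-0.0255],[0,0,0],0.04]
    - [[0,0,-0.0255],[0,0,0],0.04]
    - [[0,0,-0.0255],[0,0,0],0.04]
    - [[0,0,-0.0255],[0,0,0],0.04]
    - [[0,0,-0.0255],[0,0,0],0.04]
    - [[0,0,-0.0255],[0,0,0],0.04]
    - [[0,0,-0.0255],[0,0,0],0.04]
    - [[0,0,0],[0,0,0],0.04]
    - [[0,0,0],[0,0,0],0.06]
    - [[0,0,0],[0,0,0],0.07]
    - [[0,0,0],[0,0,0],0.08]
    - [[0,0,0],[0,0,0],0.08]
    - [[0,0,0],[0,0,-0.18],0.08]
    - [[0,0,0],[0,0,-0.18],0.08]
    - [[0,0,0],[0,0,-0.18],0.08]
    - [[0,0,0],[0,0,-0.18],0.08]
    - [[0,0,0],[0,0,-0.18],0.08]

```text
t: 4.82
ee_pos: [0.4254, -0.133, 0.2002]
orientation: [-0.0, 0.98, 0.198, -0.0]
force: [0.6, -0.7, -0.0]
width: 0.08
grip_force: 0.0
```

shift_gripper:
  plan:
    - [[0,0,0.0318],[0,0,-0.1],0.093]
    - [[0,0,0.0318],[0,0,0],0.093]
    - [[0,0,0.0318],[0,0,0],0.093]
    - [[0,0,0.0318],[0,0,0],0.093]
    - [[0,0,0],[0,0,0],0.093]
    - [[0,0,0],[0,0,0],0.093]
    - [[0,0,0],[0,0,0],0.093]

```text
t: 5.4
ee_pos: [0.4257, -0.1331, 0.2184]
orientation: [-0.0, 1.0, 0.001, -0.0]
force: [-0.1, -0.9, 0.1]
width: 0.093
grip_force: 0.0
```

Run:
```python
from h import *
im,C,st=shot("w2.png");c,d=find(im,C,(.426,-.133),.05,.048,'b');print(c,d,mark(im,C,c-[.001,0],.048))
x=np.array([mark(im,C,(c[0]-.001+i*.001,c[1]+j*.001),.048)[0] for i in(-1,0,1) for j in(-1,0,1)]);print(x.round())
u,v=proj(C,[*c,.05]).astype(int);cv2.imwrite("pics/w2z.png",cv2.resize(im[v-40:v+40,u-40:u+40],(480,480),interpolation=2))
t=camrig.get_image("top")[:,:,::-1].copy();cv2.imwrite("pics/t2.png",t);print(mark(t,cam("top"),(.426,-.133),.048))
```

```text
[ 0.42938193 -0.1320739 ] 0.05091949081420898 (np.float64(-3.3835244060985703), np.float64(144.0), np.float64(64.0))
[  -5.   -4.   -2.   -5.   -3.   -2.  104. -107. -108.]
(np.float64(124.27791645864536), np.float64(187.66666666666666), np.float64(74.0))
```

View pics/w2z.png

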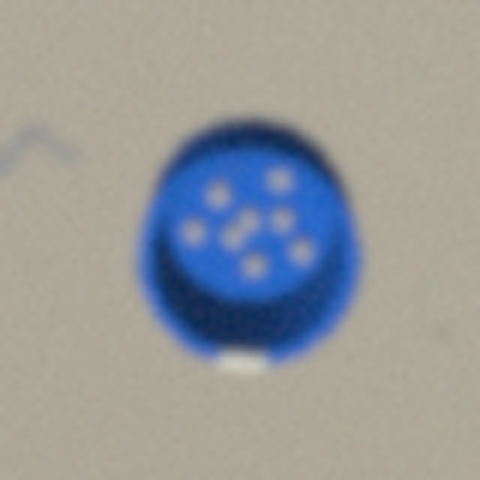

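Blue now faces front: its mark is at the bottom centre of the rim (242,362 in the crop), about 3° off. Orange is next.

Converted, -0.0353 m is -0.1765, 0.0036 m is 0.018.

shift_gripper:
  plan:
    - [[0,0,0],[0.018,-0.1765,0],0.093]
    - [[0,0,0],[0.018,-0.1765,0],0.093]
    - [[0,0,0],[0.018,-0.1765,0],0.093]
    - [[0,0,0],[0.018,-0.1765,0],0.093]
    - [[0,0,0],[0.018,-0.1765,0],0.093]
    - [[0,0,0],[0.018,-0.1765,0],0.093]
    - [[0,0,0],[0.018,-0.1765,0],0.093]
    - [[0,0,0],[0,0,0],0.093]
    - [[0,0,0],[0,0,0],0.093]
    - [[0,0,0],[0,0,0],0.093]

```text
t: 6.33
ee_pos: [0.451, 0.1136, 0.2184]
orientation: [0.0, 1.0, 0.001, -0.0]
force: [0.6, -0.4, -1.0]
width: 0.0931
grip_force: 0.0
```

Run:
```python
from h import *
im,C,st=shot("w3.png");c,d=find(im,C,(.451,.114),.05,.058,'o');print(c,d,[mark(im,C,(c[0]-.002+i*.001,c[1]),.058)[0].round() for i in(-1,0,1,2)])
u,v=proj(C,[*c,.05]).astype(int);cv2.imwrite("pics/w3z.png",cv2.resize(im[v-40:v+40,u-40:u+40],(480,480),interpolation=2))
```

```text
[0.45354004 0.11566023] 0.06249161148071289 [np.float64(71.0), np.float64(69.0), np.float64(68.0), np.float64(66.0)]
```

View pics/w3z.png

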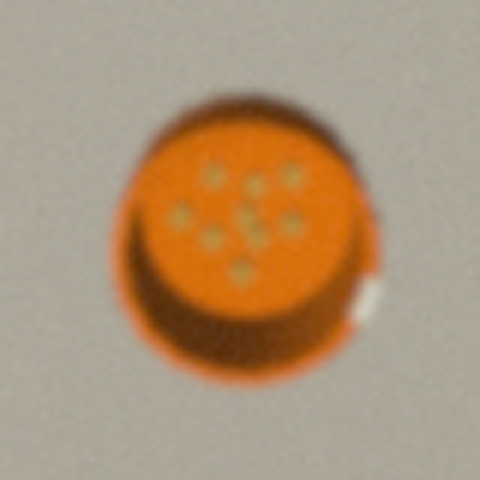

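The orange mark sits at the lower right of the rim (368,300 in the crop), 69° anticlockwise.

Converted, 0.036 m is 0.18, 0.02 m is 0.1, -0.12 rad is -0.0382.

shift_gripper:
  plan:
    - [[0,0,-0.0382],[0,-0.005,0],0.093]
    - [[0,0,-0.0382],[0,0,0],0.093]
    - [[0,0,-0.0382],[0,0,0],0.093]
    - [[0,0,-0.0382],[0,0,0],0.093]
    - [[0,0,-0.0382],[0,0,0],0.093]
    - [[0,0,0],[0,0,0.18],0.093]
    - [[0,0,0],[0,0,0.18],0.093]
    - [[0,0,0],[0,0,0.18],0.093]
    - [[0,0,0],[0,0,0.18],0.093]
    - [[0,0,0],[0,0,0.18],0.093]
    - [[0,0,0],[0,0,0.1],0.093]
    - [[0,0,0],[0,0,0],0.08]
    - [[0,0,0],[0,0,0],0.07]
    - [[0,0,0],[0,0,0],0.06]
    - [[0,0,0],[0,0,0],0.055]
    - [[0,0,0],[0,0,0],0.05]
    - [[0,0,0],[0,0,0],0.05]
    - [[0,0,0],[0,0,0],0.05]

```text
t: 7.88
ee_pos: [0.4525, 0.1148, 0.0201]
orientation: [0.001, 0.955, 0.296, 0.001]
force: [-0.0, -1.2, 7.8]
width: 0.0587
grip_force: 30.0
```

shift_gripper:
  plan:
    - [[0,0,0.0318],[0,0,0],0.05]
    - [[0,0,0.0318],[0,0,0],0.05]
    - [[0,0,0.0318],[0,0,0],0.05]
    - [[0,0,0.0318],[0,0,0],0.05]
    - [[0,0,0.0318],[0,0,0],0.05]
    - [[0,0,0.0318],[0,0,0],0.05]
    - [[0,0,0.0318],[0,0,0],0.05]
    - [[0,0,0.0318],[0,0,0],0.05]
    - [[0,0,0.0318],[0,0,0],0.05]
    - [[0,0,0.0318],[0,0,0],0.05]
    - [[0,0,0.0318],[0,0,0],0.05]
    - [[0,0,0.0318],[0,0,0],0.05]
    - [[0,0,0],[0,0,0],0.05]
    - [[0,0,0],[0,0,0],0.05]
    - [[0,0,0],[0,0,0],0.07]
    - [[0,0,0],[0,0,0],0.08]
    - [[0,0,0],[0,0,0],0.09]
    - [[0,0,0],[0,0,-0.18],0.093]
    - [[0,0,0],[0,0,-0.18],0.093]
    - [[0,0,0],[0,0,-0.18],0.093]

```text
t: 9.55
ee_pos: [0.45, 0.115, 0.1272]
orientation: [0.0, 0.955, -0.296, -0.001]
force: [0.3, -0.2, 0.5]
width: 0.091
grip_force: 0.0
```

shift_gripper:
  plan:
    - [[0,0,-0.0382],[0,0,-0.18],0.093]
    - [[0,0,-0.0382],[0,0,-0.18],0.093]
    - [[0,0,-0.0382],[0,0,-0.1],0.093]
    - [[0,0,-0.0382],[0,0,0],0.093]
    - [[0,0,-0.0382],[0,0,0],0.093]
    - [[0,0,0],[0,0,0],0.093]
    - [[0,0,0],[0,0,0],0.093]
    - [[0,0,0],[0,0,0],0.093]

```text
t: 10.22
ee_pos: [0.4508, 0.1149, 0.2182]
orientation: [-0.0, 1.0, -0.002, -0.001]
force: [-0.0, 0.7, -0.5]
width: 0.0933
grip_force: 0.0
```

Run:
```python
from h import *
im,C,st=shot("w4.png");c,d=find(im,C,(.451,.114),.05,.058,'o');print(c,d,[mark(im,C,(c[0]-.002+i*.001,c[1]),.058)[0].round() for i in(-1,0,1,2)])
```

```text
[0.45404501 0.11635835] 0.06201426315307617 [np.float64(2.0), np.float64(2.0), np.float64(2.0), np.float64(2.0)]
```

Converted, 0.0254 m is 0.127, -0.0184 m is -0.092.

shift_gripper:
  plan:
    - [[0,0,0],[0.127,-0.092,0],0.06]
    - [[0,0,0],[0.127,-0.092,0],0.06]
    - [[0,0,0],[0.127,-0.092,0],0.06]
    - [[0,0,0],[0.127,-0.092,0],0.06]
    - [[0,0,0],[0.127,-0.092,0],0.06]
    - [[0,0,0],[0.127,-0.092,0],0.06]
    - [[0,0,0],[0.127,-0.092,0],0.06]
    - [[0,0,0],[0,0,0],0.06]
    - [[0,0,0],[0,0,0],0.06]
    - [[0,0,0],[0,0,0],0.06]

```text
t: 11.1
ee_pos: [0.6282, 0.2433, 0.2177]
orientation: [0.0, 1.0, -0.001, -0.001]
force: [0.1, 0.1, -0.7]
width: 0.06
grip_force: 0.0
```

Run:
```python
from h import *
im,C,st=shot("w5.png");print(find(im,C,(.629,.244),.011,.049,'b'),proj(C,[.629,.244,.011]))
```

```text
(array([0.63003351, 0.24362474]), 0.04762994384765625) [260.09674909 166.58012765]
```

View pics/w5.png

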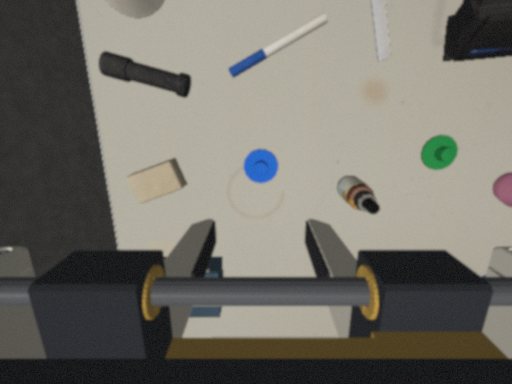

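The blue lid is at (261,166) with its knob clear, and the dropper is well to the right at (350,190). I'll pick the lid.

Converted, 0.036 m is 0.18, 0.0135 m is 0.0675.

shift_gripper:
  plan:
    - [[0,0,0],[0.005,0,0.18],0.06]
    - [[0,0,0],[0,0,0.18],0.06]
    - [[0,0,0],[0,0,0.18],0.06]
    - [[0,0,0],[0,0,0.18],0.06]
    - [[0,0,0],[0,0,0.18],0.06]
    - [[0,0,0],[0,0,0.0675],0.06]
    - [[0,0,0],[0,0,0.05],0.06]
    - [[0,0,0],[0,0,0],0.04]
    - [[0,0,0],[0,0,0],0.03]
    - [[0,0,0],[0,0,0],0.02]
    - [[0,0,0],[0,0,0],0.01]
    - [[0,0,0],[0,0,0],0.01]
    - [[0,0,0],[0,0,0],0.01]
    - [[0,0,0],[0,0,0],0.01]

```text
t: 12.32
ee_pos: [0.6305, 0.2437, 0.016]
orientation: [-0.0, 1.0, -0.0, 0.001]
force: [-0.9, -1.1, 3.1]
width: 0.0191
grip_force: 30.0
```

Converted, -0.036 m is -0.18, 0.0313 m is 0.1565.

shift_gripper:
  plan:
    - [[0,0,0],[0,0,-0.1],0.01]
    - [[0,0,0],[0,0,-0.18],0.01]
    - [[0,0,0],[0,0,-0.18],0.01]
    - [[0,0,0],[0,0,-0.18],0.01]
    - [[0,0,0],[0,0,-0.18],0.01]
    - [[0,0,0],[-0.0845,0.1565,0],0.01]
    - [[0,0,0],[-0.0845,0.1565,0],0.01]
    - [[0,0,0],[-0.0845,0.1565,0],0.01]
    - [[0,0,0],[-0.0845,0.1565,0],0.01]
    - [[0,0,0],[-0.0845,0.1565,0],0.01]
    - [[0,0,0],[-0.0845,0.1565,0],0.01]
    - [[0,0,0],[-0.0845,0.1565,0],0.01]
    - [[0,0,0],[-0.0845,0.1565,0],0.01]
    - [[0,0,0],[-0.0845,0.1565,0],0.01]
    - [[0,0,0],[-0.0845,0.1565,0],0.01]
    - [[0,0,0],[-0.0845,0.1565,0],0.01]
    - [[0,0,0],[-0.0845,0.1565,0],0.01]
    - [[0,0,0],[0,0,0],0.01]
    - [[0,0,0],[0,0,0],0.01]
    - [[0,0,0],[0,0,0],0.01]

```text
t: 13.98
ee_pos: [0.4273, -0.1317, 0.1793]
orientation: [-0.0, 1.0, -0.001, 0.0]
force: [0.3, 0.4, 0.0]
width: 0.0189
grip_force: 30.0
```

Run:
```python
from h import *
im,C,st=shot("w6.png");e=st['ee_pos'];print(e[2])
print("lid",find(im,C,e[:2],e[2]-.005,.049,'b'))
```

```text
0.17933712966049867
lid (array([ 0.43359863, -0.13146443]), 0.06306854629516602)
```

View pics/w6.png

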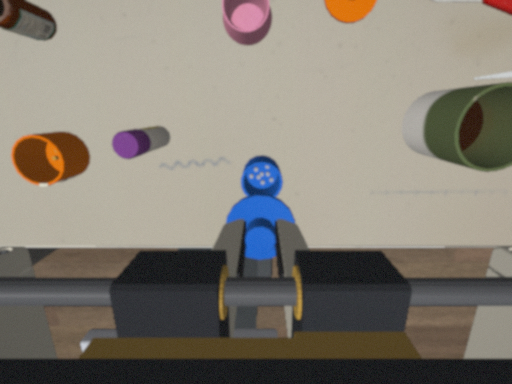

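The lid hangs level at (261,225) and lines up with the blue jar at (263,178).

Converted, 0.03 m is 0.15, 0.0008 m is 0.004.

shift_gripper:
  plan:
    - [[0,0,0],[0,0.004,0.15],0.01]
    - [[0,0,0],[0,0,0.15],0.01]
    - [[0,0,0],[0,0,0.15],0.01]
    - [[0,0,0],[0,0,0.075],0.01]
    - [[0,0,0],[0,0,0.025],0.01]
    - [[0,0,0],[0,0,0.015],0.01]
    - [[0,0,0],[0,0,0.015],0.01]
    - [[0,0,0],[0,0,0.01],0.01]
    - [[0,0,0],[0,0,0],0.01]
    - [[0,0,0],[0,0,0],0.01]

```text
t: 14.87
ee_pos: [0.4278, -0.1329, 0.0619]
orientation: [0.0, 1.0, 0.0, 0.001]
force: [-0.2, -0.9, -0.8]
width: 0.0186
grip_force: 30.0
```

Converted, 0.001 m is 0.005.

shift_gripper:
  plan:
    - [[0,0,0],[0,0,0.005],0.01]
    - [[0,0,0],[0,0,0.005],0.01]
    - [[0,0,0],[0,0,0],0.01]

```text
t: 15.12
ee_pos: [0.4276, -0.1331, 0.06]
orientation: [0.0, 1.0, -0.0, 0.001]
force: [-0.8, 0.1, 5.8]
width: 0.019
grip_force: 30.0
```

shift_gripper:
  plan:
    - [[0,0,0],[0,0,0],0.03]
    - [[0,0,0],[0,0,0],0.035]
    - [[0,0,0],[0,0,0],0.04]
    - [[0,0,0],[0,0,0],0.045]
    - [[0,0,0],[0,0,-0.05],0.045]
    - [[0,0,0],[0,0,-0.15],0.045]
    - [[0,0,0],[0,0,-0.18],0.05]
    - [[0,0,0],[0,0,-0.18],0.06]
    - [[0,0,0],[0,0,-0.18],0.06]
    - [[0,0,0],[0,0,0],0.06]
    - [[0,0,0],[0,0,0],0.06]

```text
t: 16.03
ee_pos: [0.4284, -0.1335, 0.2091]
orientation: [0.001, 1.0, -0.0, 0.002]
force: [-0.7, 0.2, -0.7]
width: 0.0599
grip_force: 0.0
```

Run:
```python
from h import *
im,C,st=shot("w7.png");print("lid",find(im,C,(.427,-.1325),.055,.049,'b'))
u,v=proj(C,[.427,-.1325,.055]).astype(int)
S=camrig.get_image("side")[:,:,::-1].copy();s=proj(cam("side"),[.427,-.1325,.04]).astype(int)
f=lambda a,c:cv2.resize(a[c[1]-32:c[1]+32,c[0]-32:c[0]+32],(400,400),interpolation=2)
cv2.imwrite("pics/w7z.png",np.hstack([f(im,(u,v)),f(S,s)]))
```

```text
lid (array([ 0.42971356, -0.1322804 ]), 0.052377952575683596)
```

View pics/w7z.png

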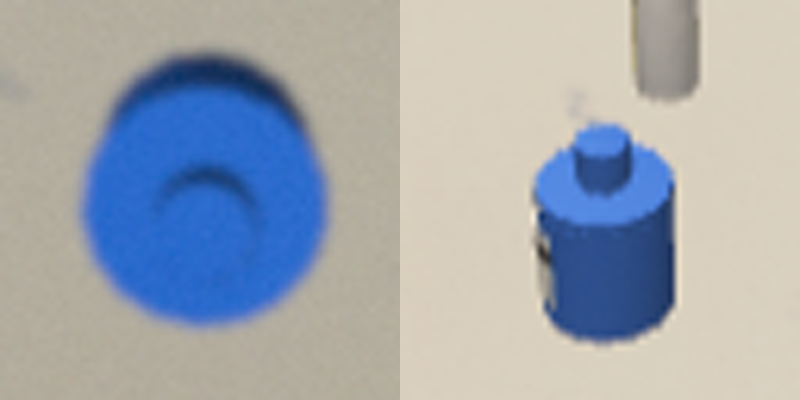

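The lid is fully down on the blue jar: the disc sits flush on the rim, the label shows at the front, and contact came at the predicted 60 mm. The orange lid is next.

Converted, 0.0333 m is 0.1665, 0.0157 m is 0.0785.

shift_gripper:
  plan:
    - [[0,0,0],[0.1665,0.0785,0],0.06]
    - [[0,0,0],[0.1665,0.0785,0],0.06]
    - [[0,0,0],[0.1665,0.0785,0],0.06]
    - [[0,0,0],[0.1665,0.0785,0],0.06]
    - [[0,0,0],[0.1665,0.0785,0],0.06]
    - [[0,0,0],[0.1665,0.0785,0],0.06]
    - [[0,0,0],[0,0,0],0.06]
    - [[0,0,0],[0,0,0],0.06]
    - [[0,0,0],[0,0,0],0.06]

```text
t: 16.88
ee_pos: [0.6255, -0.2262, 0.2045]
orientation: [-0.001, 1.0, -0.0, -0.002]
force: [-0.1, -0.5, 1.2]
width: 0.0598
grip_force: 0.0
```

Run:
```python
from h import *
im,C,st=shot("w8.png");print(find(im,C,(.628,-.227),.011,.059,'o'))
```

```text
(array([ 0.63529315, -0.22376338]), 0.07778366088867188)
```

Run:
```python
import h
from h import *
im=cv2.imread("pics/w8.png");C=cam("wrist")
hsv=cv2.cvtColor(im,cv2.COLOR_BGR2HSV);hsv[hsv[:,:,1]<200]=0
print(find(cv2.cvtColor(hsv,cv2.COLOR_HSV2BGR),C,(.628,-.227),.011,.059,'o'),probe_bus.read_state()['ee_pos'])
t=cv2.imread("pics/top0.png");hs=cv2.cvtColor(t,cv2.COLOR_BGR2HSV);hs[hs[:,:,1]<200]=0
print(find(cv2.cvtColor(hs,cv2.COLOR_HSV2BGR),cam("top"),(.628,-.227),.011,.059,'o'))
```

```text
(array([ 0.6276795 , -0.22800424]), 0.054749969482421876) [ 0.6254323  -0.22604247  0.20569598]Traceback (most recent call last):
  File "<stdin>", line 7, in <module>
  File "h.py", line 23, in find
    cs=max(cv2.findContours(k,0,2)[0],key=cv2.contourArea)
ValueError: max() iterable argument is empty
```

Converted, 0.036 m is 0.18, 0.0025 m is 0.0125.

shift_gripper:
  plan:
    - [[0,0,0],[0.0125,0.0075,0.18],0.06]
    - [[0,0,0],[0,0,0.18],0.06]
    - [[0,0,0],[0,0,0.18],0.06]
    - [[0,0,0],[0,0,0.18],0.06]
    - [[0,0,0],[0,0,0.15],0.06]
    - [[0,0,0],[0,0,0.0525],0.06]
    - [[0,0,0],[0,0,0.025],0.06]
    - [[0,0,0],[0,0,0],0.04]
    - [[0,0,0],[0,0,0],0.03]
    - [[0,0,0],[0,0,0],0.02]
    - [[0,0,0],[0,0,0],0.01]
    - [[0,0,0],[0,0,0],0.01]
    - [[0,0,0],[0,0,0],0.01]
    - [[0,0,0],[0,0,0],0.01]

```text
t: 18.1
ee_pos: [0.6298, -0.2286, 0.0183]
orientation: [0.0, 1.0, -0.0, 0.0]
force: [-0.6, -0.1, 3.3]
width: 0.0188
grip_force: 30.0
```

Converted, -0.036 m is -0.18, -0.0344 m is -0.172.

shift_gripper:
  plan:
    - [[0,0,0],[0,0,-0.075],0.01]
    - [[0,0,0],[0,0,-0.18],0.01]
    - [[0,0,0],[0,0,-0.18],0.01]
    - [[0,0,0],[0,0,-0.18],0.01]
    - [[0,0,0],[0,0,-0.18],0.01]
    - [[0,0,0],[-0.0883,-0.172,0],0.01]
    - [[0,0,0],[-0.0883,-0.172,0],0.01]
    - [[0,0,0],[-0.0883,-0.172,0],0.01]
    - [[0,0,0],[-0.0883,-0.172,0],0.01]
    - [[0,0,0],[-0.0883,-0.172,0],0.01]
    - [[0,0,0],[-0.0883,-0.172,0],0.01]
    - [[0,0,0],[-0.0883,-0.172,0],0.01]
    - [[0,0,0],[-0.0883,-0.172,0],0.01]
    - [[0,0,0],[-0.0883,-0.172,0],0.01]
    - [[0,0,0],[-0.0883,-0.172,0],0.01]
    - [[0,0,0],[0,0,0],0.01]
    - [[0,0,0],[0,0,0],0.01]
    - [[0,0,0],[0,0,0],0.01]

```text
t: 19.6
ee_pos: [0.4534, 0.1155, 0.177]
orientation: [0.0, 1.0, 0.0, 0.001]
force: [-0.5, 0.6, 0.4]
width: 0.019
grip_force: 30.0
```

Run:
```python
from h import *
im,C,st=shot("w9.png");e=st['ee_pos'];hsv=cv2.cvtColor(im,cv2.COLOR_BGR2HSV)
k=cv2.inRange(hsv,(4,90,60),(20,255,255));print(e)
p=e-[0.0017,0,.0073];print("lid expected: centre",proj(C,p),[proj(C,p+[0,s*.0295,0]) for s in(1,-1)],"front",proj(C,p+[.0295,0,0]))
for v in range(140,262,6):
    x=np.where(k[v])[0];print(v,x.min() if len(x) else '',x.max() if len(x) else '')
```

```text
[0.45340127 0.11547506 0.17695749]
lid expected: centre [261.31183155 228.49690367] [array([218.89118565, 228.47816881]), array([303.72754429, 228.51563635])] front [261.39553957 187.72149545]
140  
146  
152 352 352
158 246 349
164 241 278
170 238 282
176 236 284
182 235 285
188 235 285
194 237 283
200 230 288
206 226 294
212 222 298
218 220 300
224 219 301
230 219 301
236 244 275
242 244 276
248 244 276
254 244 276
260 243 277
```

The lid is held level and centred as expected: its extents are columns 219–301, and the jar's are 235–285 on the same centre.

Converted, 0.03 m is 0.15, 0.003 m is 0.015.

shift_gripper:
  plan:
    - [[0,0,0],[0,0,0.15],0.01]
    - [[0,0,0],[0,0,0.15],0.01]
    - [[0,0,0],[0,0,0.15],0.01]
    - [[0,0,0],[0,0,0.06],0.01]
    - [[0,0,0],[0,0,0.025],0.01]
    - [[0,0,0],[0,0,0.015],0.01]
    - [[0,0,0],[0,0,0.01],0.01]
    - [[0,0,0],[0,0,0.01],0.01]
    - [[0,0,0],[0,0,0.005],0.01]
    - [[0,0,0],[0,0,0],0.01]
    - [[0,0,0],[0,0,0],0.01]

```text
t: 20.57
ee_pos: [0.4535, 0.1156, 0.0623]
orientation: [0.0, 1.0, -0.0, 0.001]
force: [-0.2, -0.6, -0.3]
width: 0.0188
grip_force: 30.0
```

Converted, 0.001 m is 0.005.

shift_gripper:
  plan:
    - [[0,0,0],[0,0,0.005],0.01]
    - [[0,0,0],[0,0,0.005],0.01]
    - [[0,0,0],[0,0,0],0.01]

```text
t: 20.82
ee_pos: [0.4537, 0.1156, 0.0621]
orientation: [0.0, 1.0, 0.0, 0.001]
force: [-6.4, -1.2, 20.7]
width: 0.0188
grip_force: 30.0
```

shift_gripper:
  plan:
    - [[0,0,0],[0,0,0],0.03]
    - [[0,0,0],[0,0,0],0.035]
    - [[0,0,0],[0,0,0],0.04]
    - [[0,0,0],[0,0,0],0.045]
    - [[0,0,0],[0,0,-0.05],0.045]
    - [[0,0,0],[0,0,-0.15],0.045]
    - [[0,0,0],[0,0,-0.18],0.05]
    - [[0,0,0],[0,0,-0.18],0.06]
    - [[0,0,0],[0,0,-0.18],0.06]
    - [[0,0,0],[-0.1,0,0],0.06]
    - [[0,0,0],[-0.15,0,0],0.06]
    - [[0,0,0],[-0.15,0,0],0.06]
    - [[0,0,0],[0,0,0],0.06]
    - [[0,0,0],[0,0,0],0.06]

```text
t: 21.98
ee_pos: [0.372, 0.1157, 0.2077]
orientation: [-0.0, 1.0, 0.0, 0.0]
force: [0.5, -0.2, 0.8]
width: 0.06
grip_force: 0.0
```

Run:
```python
from h import *
im,C,st=shot("w10.png");print("lids",find(im,C,(.4515,.1155),.055,.059,'o'))
S=camrig.get_image("side")[:,:,::-1].copy();T=camrig.get_image("top")[:,:,::-1].copy()
f=lambda a,c,r:cv2.resize(a[c[1]-r:c[1]+r,c[0]-r:c[0]+r],(380,380),interpolation=2)
s=proj(cam("side"),[.45,.05,.04]).astype(int);w=proj(C,[.4515,.1155,.05]).astype(int)
cv2.imwrite("pics/end.png",np.hstack([f(im,w,40),f(S,s,60)]));cv2.imwrite("pics/topend.png",T)
t0=cv2.imread("pics/top0.png");d=cv2.absdiff(T,t0).max(2)
for n,(u,v) in dict(green=(252,148),glue=(250,229),drop=(193,168),pot=(306,171)).items():print(n,d[v-10:v+11,u-10:u+11].mean())
```

```text
lids (array([0.45025134, 0.11662502]), 0.058801601409912106)
green 6.891156462585034
glue 7.360544217687075
drop 6.5396825396825395
pot 7.340136054421769
```

View pics/end.png

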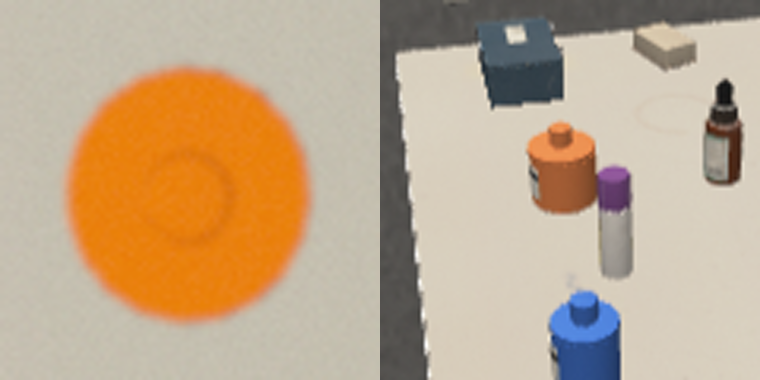

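Both lids sit flush, both labels are on the front side, and the bystanders are unmoved. The gripper is clear, so I'm handing in.

```bash
python3 -c "
from plant import bot, camrig, probe_bus
print(bot.hand_in())"
```

```text
the job is handed in; nothing more can be done
None
```

I handed the job in at about 22 s of the allowed 67 s: both jars carry their own lids, seated flush, and the labels measured about 2–3° off the front (before the lids went on); the green lid, glue stick, dropper and pot show no movement, but the hand-in returned no verdict.

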